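Open the bag spreader to the size marker and hold it

TASK

Get the bag spreader ready for bagging: lift the keeper link up and off the two prongs it hangs over and set it down in the shallow rectangular pan beside the spreader. Then pull the spreader's sprung arm out until its pointer lines up with the size marker, and finish while still holding the arm steadily there against its spring. Leave everything else on the bench where it is.

Things in the scene. Friction and masses are not known exactly. Their poses are not given: they have to be found in the camera images.
- spreader: Bag spreader fixed to the bench: black base plate 350 by 70 mm, level steel tube (axis 45 mm up) with a sprung arm telescoping out of its mouth. Origin: on the bench under the mouth. Own -x (roughly towards the robot) is the way the arm pulls out, z up. A fixed upright prong (16 mm along x, 12 along y, top at 116 mm) stands at own x +52 mm, y 0; the rest of it is below 63 mm.
- sprung_rod (a joint): How far the sprung arm is pulled out, m: 0 = fully in (start), 0.145 = end stop. The inner spring pulls it back with about 4 N at 0 and 0.7 N more per 10 mm (about 12 N at 0.11); let go, it slides back in.
- prong (a point): Grip point on the arm's upright steel prong: 16 mm along the spreader's x, 12 mm along its y, from 62 mm (top of the 36 mm aluminium head carrying it) to 116 mm above the bench; this point is on its axis, 90 mm above the bench. At the start it is 18 mm in front (own -x) of the tube's mouth. It moves as one with the arm; the keeper link must be off before it can be pulled.
- pointer (a point): Tip of the arm's pointer, a thin steel finger sticking out sideways (spreader's own +y) from the arm's head: 54 mm beside the prong's axis, at the same own x as the prong, 45 mm above the bench.
- marker_tip (a point): Size marker: aluminium block 18 mm wide, 30 mm high, with a thin (3 mm) upright steel fin across its top, fixed on the ruler beside the arm's path, top 49 mm above the bench. This point: the fin's end nearest the arm; axes parallel to the spreader's. The arm is at its mark when pointer tip and fin have the same x in the spreader's frame. It is 60 to 110 mm out from the pointer's start.
- keeper: Keeper link: flat oblong steel frame 114 by 40 mm, 8 mm thick, about 0.15 kg, with a bridge across its middle carrying an upright black handle tab. Its two openings hang over the two prongs; it rests 62 mm above the bench and must rise 55 mm or more to clear the prong tops. Origin: centre of its underside; x along its length (parallel to the spreader's x at the start), z up.
- keeper_grip (a point): Grip point on the keeper's handle tab, 45 mm above its underside, on its middle. The tab is 30 mm along the link's x, 10 mm thick along its y, and its top is 64 mm above the link's underside.
- pan: Shallow rectangular aluminium pan, open on top: 210 mm along own x by 170 mm along own y, 40 mm high, walls and floor 4 to 5 mm. Origin: centre of its underside. It stands on the left or right of the spreader, the round bowl on the other side.
- bowl: Bystander, to be left alone: round steel bowl, 170 mm across the rim, 75 mm high. Origin on the bench under its middle.
- shaker: Bystander, to be left alone: glass jar with a steel cap, 60 mm across, 100 mm high. Origin on the bench under its middle.
- deli_cup: Bystander, to be left alone: white plastic cup, 90 mm across, 75 mm high. Origin on the bench under its middle.
- scraper: Bystander, to be left alone: dough scraper lying flat: 80 by 140 mm steel blade with a wooden round handle, about 16 mm high. Origin on the bench under its middle.
- spoon: Bystander, to be left alone: steel spoon with a wooden handle lying flat, 180 mm long. Origin: under its middle.
- oil: Bystander, to be left alone: amber glass bottle, 68 mm across, 200 mm high. Origin on the bench under its middle.
Things that resemble listed ones, but are neither listed nor needed, are in the scene too. Leave any orange or purple look-alike of the keeper alone.

How it is judged:
By the outcome, as a careful person would: the job done as asked, in the order asked, and still so for the second after the job is handed in, while the arm keeps its last pose, push and grip.
It also fails if it takes over 51 s, if anything falls off the work surface, if the arm or the gripper's body presses on something with over 40 N, if the wrist force passes 120 N, or if a joint passes its speed limit or range.

ROBOT

A 7-joint arm with a two-finger parallel gripper is mounted at the origin on the work surface. World frame = base frame: x ahead of the robot, y to its left, z up, the work surface at z = 0. Lengths are in mm, angles in rad, forces in N, time in s.
With the tool pointing down it reaches from about 400 to 875 mm from the base axis. Payload 4.4 kg.
Tool frame: the origin (TCP) lies midway between the tips of the shut fingers; the grasp point (between the pads) lies 19 mm behind it; z points along the fingers, y is the direction in which the jaws open and shut (so a half turn about z gives the same grasp; the last joint's range is limited). The gripper opens to 85 mm and grips with 20 to 120 N. Pads are 22 mm wide; open, the fingers measure 114 mm over their backs; the gripper's body (76 mm by 85 mm) begins 54 mm behind the grasp point. The pads swing forward as they close: fully open they stand 13 mm farther back than shut.
Start: joints at [1.216, 0.628, 0.038, 1.517, -0.027, 0.996, -0.02], TCP at [185.149, -623.087, 231.313] pointing down, gripper open.
Joint ranges: [-3.06, 3.06], [-0.37, 2.12], [-1.25, 1.32], [0.18, 2.47], [-1.1, 4.24], [0.23, 1.98], [-2.94, 2.94]. Speed limits (rad/s): [2.57, 2.57, 3.14, 3.14, 3.14, 3.14, 3.14].

INTERFACE

Orientations are given as [roll, pitch, yaw] about the fixed x, y, z axes, in that order (R = Rz(yaw) Ry(pitch) Rx(roll)).
In Python, from cell import ctrl, get_image gives the robot as it stands.
- The arm moves only by the tool send_rows, never from a script. Its argument "increments" is a list of rows, each an object with "rot": the turn, a rotation vector about the tool's x, y, z in rad, a list of three; "travel": the shift along the tool's x, y, z in cm, a list of three; "jaw": the closure, from -1 (fully open) to 1 (shut). A call has 1 to 5 rows; each row is the pose to reach, as a shift and turn from the pose commanded when the call began, along the tool's axes at that moment; what a row does not reach only later rows make up. A row lasts 1/12 s, in which the tool goes at most 41.7 mm and 7.16 degrees, less where a joint would pass 70% of its speed; a pose out of reach is approached as far as the arm can. A call with a gripper value outside its range is refused whole. The fingers move at their own pace and stop on an object; the grip force is fixed at half the most. Time passes only in rows, so rows that repeat a pose let the fingers close. It gives the time, the measured TCP pose, the force and the opening at its end, in the units of the state.
- ctrl.read_state(): the state, without advancing time (a new reading comes with each control period).
- get_image(name): name is "scene" or "top" or "wrist"; returns a dict with "color" (420x560x3 uint8, red, green, blue), "vertical_fov" (degrees; the focal length in pixels is half the picture's height over the tangent of half this angle, whatever the lens; pixels are square), "cx", "cy" (the principal point, pixels), "distortion" ([k1, k2, p1, p2, k3] as OpenCV has them; the pictures are not rectified), "R" (3x3) and "t" (3): a world point X has camera coordinates R X + t. Camera axes: x right, y down, z forward; pixel columns grow to the right and rows downward; lengths in mm; the calibration is good to about 2 mm. A picture is of the moment at which its call begins. There is no depth.
- ctrl.finish_job(): hands the job in, once; it reports no verdict.
The state is a dict: "clock": time; "qpos": joint angles; "qd": joint speeds; "tau": joint torques, N m; "eef_pos": TCP position; "tool_rot": TCP orientation; "force": force on the tool from outside, world axes, zero at the start; "torque": the same for the moment, N m; "width": finger opening in mm.
Only numpy, scipy, OpenCV 4.12 (cv2) and the standard library are available. Lean on these libraries where they do the work, as an engineer would, in place of code of your own. Each camera call takes 0.05 s, during which the arm holds its last target. There are 200 camera calls.

## Working session

There is one attempt and no reset: what is moved stays moved. The work goes in short steps, Python scripts to look and compute and a tool call to move; the robot and the scene stay as the last step left them, time stands still between calls to the robot, and variables do not carry over. Pictures are saved under pics/ and viewed, and the job is handed in when it is done.

Besides the shell and the picture viewer there is one more tool, called after ">>>" in YAML: its name, and indented under it one key for each argument. send_rows: Moves the arm, as the interface text tells. Its arguments: {"type":"object","properties":{"increments":{"type":"array"}},"required":["increments"]}

```bash
ls; mkdir -p pics; cat > h.py <<'E'
import numpy as np,cv2,json,pickle
from cell import ctrl,get_image
def K(d):
    h=d["color"].shape[0]; f=h/2/np.tan(np.radians(d["vertical_fov"])/2)
    return np.array([[f,0,d["cx"]],[0,f,d["cy"]],[0,0,1.]])
def grab(name,tag):
    d=get_image(name); pickle.dump(d,open(f"pics/{tag}.pkl","wb"))
    cv2.imwrite(f"pics/{tag}.png",d["color"][:,:,::-1]); return d
def load(tag): return pickle.load(open(f"pics/{tag}.pkl","rb"))
def ray(d,uv):
    p=cv2.undistortPoints(np.array([[uv]],float),K(d),np.array(d["distortion"],float))[0,0]
    R=np.array(d["R"]);t=np.array(d["t"]); return -R.T@t, R.T@np.array([p[0],p[1],1.])
def onz(d,uv,z):
    o,r=ray(d,uv); return o+r*(z-o[2])/r[2]
def tri(pairs):
    A=np.zeros((3,3));b=np.zeros(3);L=[]
    for d,uv in pairs:
        o,r=ray(d,uv); r=r/np.linalg.norm(r);P=np.eye(3)-np.outer(r,r);A+=P;b+=P@o;L.append((P,o))
    X=np.linalg.solve(A,b); return X,[float(np.linalg.norm(P@(X-o))) for P,o in L]
def proj(d,X):
    R=np.array(d["R"],float);t=np.array(d["t"],float)
    return cv2.projectPoints(np.array(X,float).reshape(-1,3),cv2.Rodrigues(R)[0],t,K(d),np.array(d["distortion"],float))[0][:,0]
def zoom(tag,x0,y0,x1,y1,s,out):
    c=load(tag)["color"][y0:y1,x0:x1,::-1]; cv2.imwrite(f"pics/{out}.png",cv2.resize(c,None,fx=s,fy=s,interpolation=cv2.INTER_CUBIC))
E
python3 - <<'E'
from h import *
for n in ["scene","top","wrist"]:
    d=grab(n,n+"0"); print(n,d["vertical_fov"],np.array(d["distortion"]).round(3),(-np.array(d["R"]).T@d["t"]).round())
print(ctrl.read_state())
E
```

```text
pics
scene 47.72108993226613 [-0.113  0.     0.     0.     0.   ] [1286. -583.  866.]
top 54.12969054993771 [-0.05  0.    0.    0.    0.  ] [ 425.   67. 1375.]
wrist 70.71786028845592 [-0.051  0.     0.     0.     0.   ] [ 248. -606.  374.]
{'clock': 0.15, 'qpos': array([ 1.21619748,  0.62910499,  0.03845724,  1.51815226, -0.02703517,
        0.9962753 , -0.02001605]), 'qd': array([-0.00030045, -0.00230715,  0.00016607, -0.00085788,  0.00230572,
       -0.0003951 , -0.00109087]), 'tau': array([ 1.64949644e-03, -5.63800156e+01,  1.22742243e+00, -1.93654364e+01,
        1.10281547e-02,  7.32627843e-03, -1.14938425e-05]), 'eef_pos': array([ 185.02262319, -622.61844971,  230.61459595]), 'tool_rot': array([-3.14017021e+00, -1.91419576e-05,  2.88756170e-01]), 'force': array([-0.22650419, -0.6698843 , -0.02126383]), 'torque': array([-0.04868909, -0.01112942,  0.01565635]), 'width': 85.31120370608096}
```

View pics/scene0.png

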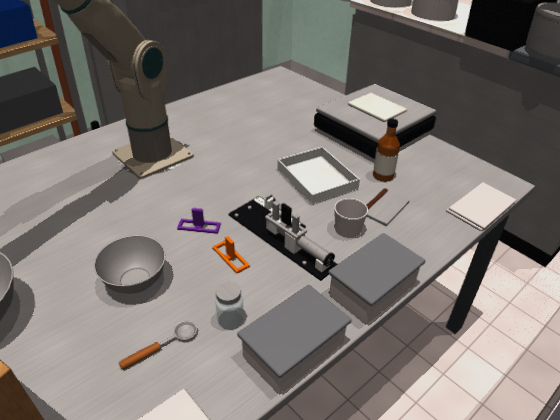

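View pics/top0.png

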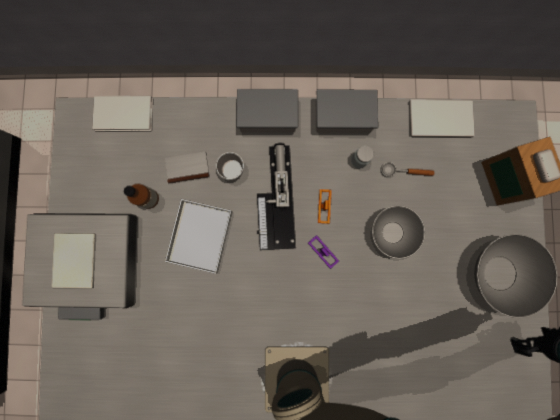

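The top view has up = +x and left = +y. The spreader is near (280,195) and the pan is on its left near (199,236). The orange and purple decoys are on the right.

```bash
python3 - <<'E'
from h import *
zoom("top0",150,130,350,280,4,"top0z"); zoom("scene0",220,140,380,285,5,"scene0z")
d=load("top0")
for uv in [(283,147),(277,195),(199,236),(263,222),(299,378)]: print(uv,onz(d,uv,0).round())
E
```

```text
(283, 147) [765.  44.   0.]
(277, 195) [600.  64.   0.]
(199, 236) [461. 324.   0.]
(263, 222) [509. 111.   0.]
(299, 378) [  1. -10.   0.]
```

View pics/top0z.png

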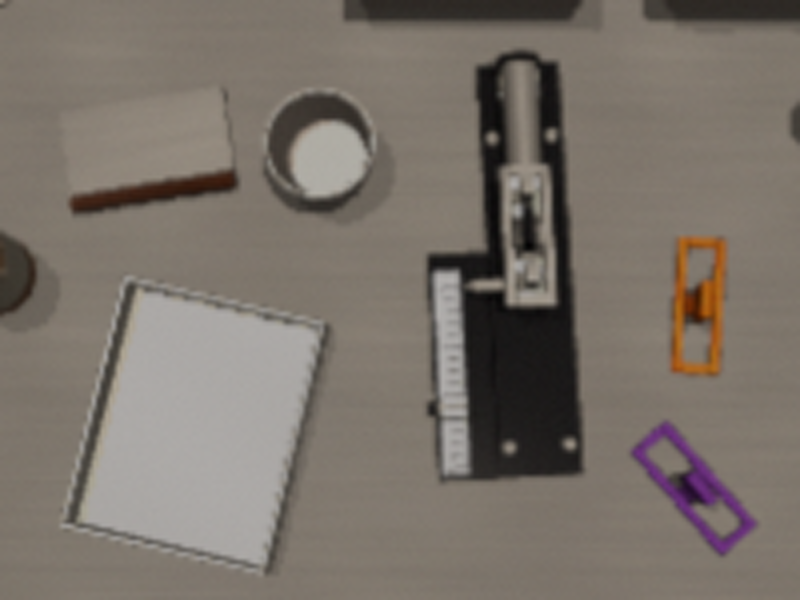

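View pics/scene0z.png

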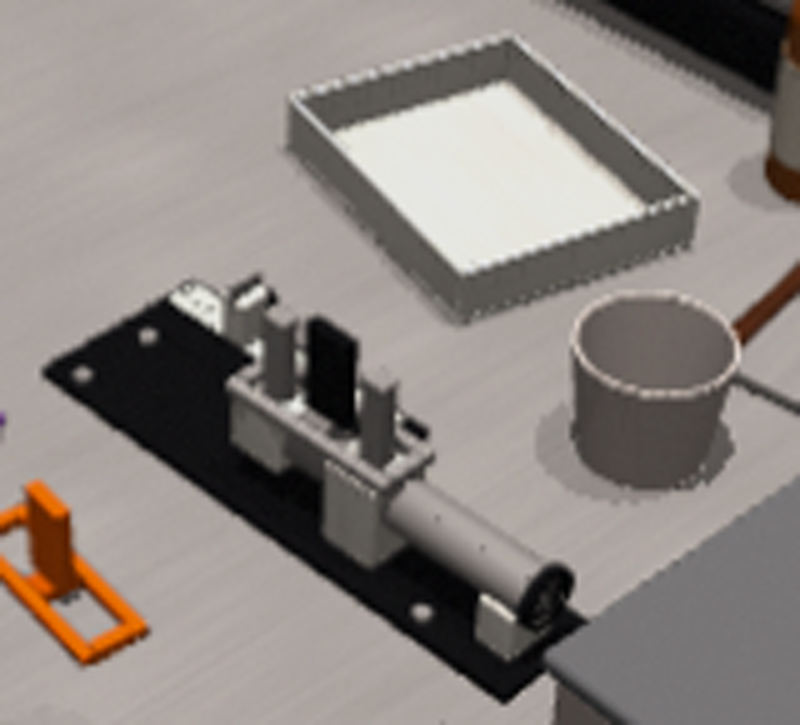

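View pics/wrist0.png

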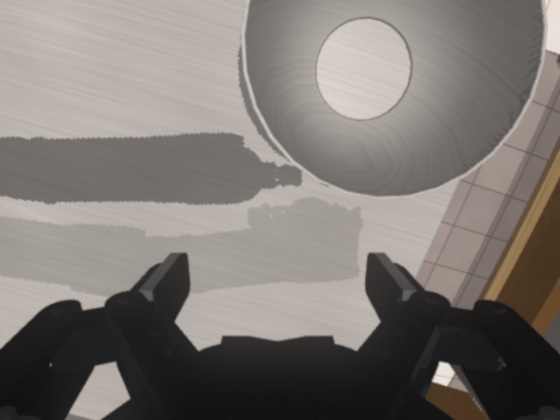

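```bash
cat >> h.py <<'E'
from scipy.spatial.transform import Rotation as Rn
def plan(p,yaw,frm=None):
    s=ctrl.read_state(); R0=Rn.from_euler("xyz",s["tool_rot"]); P0=s["eef_pos"]
    R1=Rn.from_euler("xyz",[np.pi,0,yaw])
    print("now",P0.round(1),s["tool_rot"].round(4),"travel cm",(R0.inv().apply(np.array(p)-P0)/10).round(2),"rot",(R0.inv()*R1).as_rotvec().round(4),"t",round(s["clock"],2),"w",round(s["width"],1))
E
python3 - <<'E'
from h import *
d=load("top0")
z=lambda x,y:(150+x/4,130+y/4)
a,b=onz(d,z(581,470),5),onz(d,z(557,64),5); v=b-a; print(a,b,np.linalg.norm(v),np.arctan2(v[1],v[0]))
print("tab top",onz(d,z(530,225),126))
yaw=np.arctan2(v[1],v[0])
plan([510,65,330],yaw)
E
```

```text
[424.18666117   2.95084653   5.        ] [767.70256443  23.1624931    5.        ] 344.1099917856908 0.058769831023018304
tab top [611.08922921  47.68347992 126.        ]
now [ 185.  -622.6  230.6] [-3.1402 -0.      0.2888] travel cm [ 50.73 -56.68  -9.86] rot [-1.4e-03  1.0e-04  2.3e-01] t 0.15 w 85.3
```

>>> send_rows:
  increments:
    - {"rot":[0,0,0],"travel":[4.2,-4.7,-9.9],"jaw":-1}
    - {"rot":[0,0,0],"travel":[15,-17,-9.9],"jaw":-1}
    - {"rot":[0,0,0],"travel":[15,-17,-9.9],"jaw":-1}
    - {"rot":[0,0,0],"travel":[20,-22.3,-9.9],"jaw":-1}
    - {"rot":[0,0,0],"travel":[20,-22.3,-9.9],"jaw":-1}

```text
clock: 0.57
eef_pos: [263.8, -455.2, 307.9]
tool_rot: [3.141, -0.0, 0.288]
force: [1.2, 0.9, 0.8]
width: 85.4
```

```bash
python3 -c "
from h import *
plan([510,65,330],.0588)"
```

```text
now [ 263.8 -455.2  307.9] [ 3.1414e+00 -3.0000e-04  2.8810e-01] travel cm [ 38.39 -42.88  -2.21] rot [ 2.000e-04 -3.000e-04  2.293e-01] t 0.57 w 85.4
```

>>> send_rows:
  increments:
    - {"rot":[0,0,0.23],"travel":[38.4,-42.9,-2.2],"jaw":-1}
    - {"rot":[0,0,0.23],"travel":[38.4,-42.9,-2.2],"jaw":-1}
    - {"rot":[0,0,0.23],"travel":[38.4,-42.9,-2.2],"jaw":-1}
    - {"rot":[0,0,0.23],"travel":[38.4,-42.9,-2.2],"jaw":-1}
    - {"rot":[0,0,0.23],"travel":[38.4,-42.9,-2.2],"jaw":-1}

```text
clock: 0.98
eef_pos: [352.2, -267.6, 315.5]
tool_rot: [3.141, -0.0, 0.059]
force: [1.0, 0.2, -1.1]
width: 85.5
```

```bash
python3 -c "
from h import *
plan([510,65,330],.0588)"
```

```text
now [ 352.2 -267.6  315.5] [ 3.1414e+00 -1.0000e-04  5.8600e-02] travel cm [ 17.7  -32.28  -1.45] rot [ 0.0002 -0.0001 -0.0002] t 0.98 w 85.5
```

>>> send_rows:
  increments:
    - {"rot":[0,0,0],"travel":[17.7,-32.3,-1.5],"jaw":-1}
    - {"rot":[0,0,0],"travel":[17.7,-32.3,-1.5],"jaw":-1}
    - {"rot":[0,0,0],"travel":[17.7,-32.3,-1.5],"jaw":-1}
    - {"rot":[0,0,0],"travel":[17.7,-32.3,-1.5],"jaw":-1}
    - {"rot":[0,0,0],"travel":[17.7,-32.3,-1.5],"jaw":-1}

```text
clock: 1.4
eef_pos: [441.3, -79.6, 324.1]
tool_rot: [3.141, -0.0, 0.059]
force: [0.7, 0.1, 0.3]
width: 85.1
```

>>> send_rows:
  increments:
    - {"rot":[0,0,0],"travel":[8.5,-16,0],"jaw":-1}
    - {"rot":[0,0,0],"travel":[8.5,-16,0],"jaw":-1}
    - {"rot":[0,0,0],"travel":[8.5,-16,0],"jaw":-1}
    - {"rot":[0,0,0],"travel":[8.5,-16,0],"jaw":-1}
    - {"rot":[0,0,0],"travel":[8.5,-16,0],"jaw":-1}

```text
clock: 1.82
eef_pos: [517.8, 90.5, 323.7]
tool_rot: [-3.137, -0.002, 0.066]
force: [0.7, 0.7, -0.1]
width: 85.8
```

```bash
python3 -c "
from h import *
plan([510,65,330],.0588)
grab('wrist','w1');grab('scene','s1')
plan([510,65,330],.0588)
"
```

```text
now [517.8  90.5 323.7] [-3.1373e+00 -1.6000e-03  6.6200e-02] travel cm [-0.95  2.49 -0.64] rot [-0.0043 -0.0015  0.0074] t 1.82 w 85.8
now [517.   87.4 323.3] [-3.1396e+00  1.0000e-04  6.5300e-02] travel cm [-0.84  2.19 -0.67] rot [-0.002   0.0001  0.0065] t 1.92 w 85.4
```

View pics/w1.png

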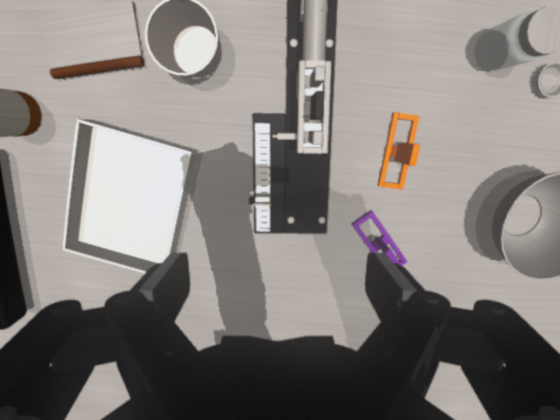

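The wrist picture shows the tube and keeper around (313,105), the pointer near (280,136) and the marker beside the ruler near (262,200). The pan is on the left. I'll move lower for a closer look.

>>> send_rows:
  increments:
    - {"rot":[0,0,0.006],"travel":[-1,2,2],"jaw":-1}
    - {"rot":[0,0,0.006],"travel":[-2,3,5],"jaw":-1}
    - {"rot":[0,0,0.006],"travel":[-3,4,8],"jaw":-1}
    - {"rot":[0,0,0.006],"travel":[-3,4,8],"jaw":-1}
    - {"rot":[0,0,0.006],"travel":[-3,4,8],"jaw":-1}

```text
clock: 2.33
eef_pos: [487.8, 40.0, 243.5]
tool_rot: [3.141, 0.003, 0.05]
force: [0.5, 0.9, 0.6]
width: 85.3
```

```bash
python3 -c "
from h import *
plan([510,65,330],.0588)
grab('wrist','w2')
zoom('w2',200,0,400,300,2,'w2z')
zoom('w1',220,40,360,250,3,'w1z')
zoom('s1',240,180,380,285,5,'s1z')
"
```

```text
now [487.8  40.  243.5] [3.1409e+00 3.0000e-03 5.0300e-02] travel cm [ 2.32 -2.38 -8.66] rot [ 0.0007  0.003  -0.0085] t 2.33 w 85.3
```

View pics/w2.png

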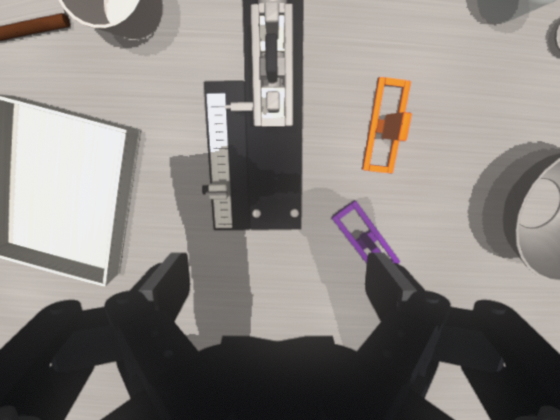

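View pics/w1z.png

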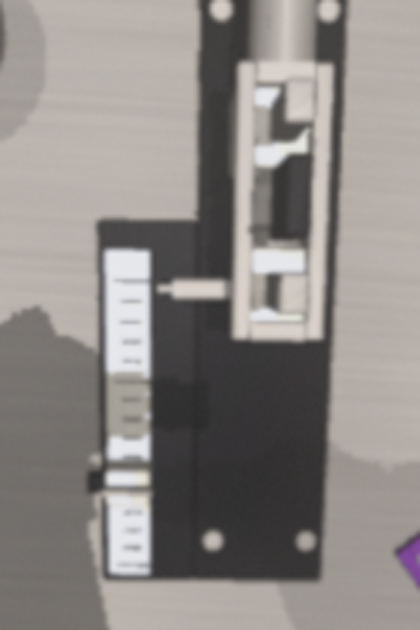

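View pics/s1z.png

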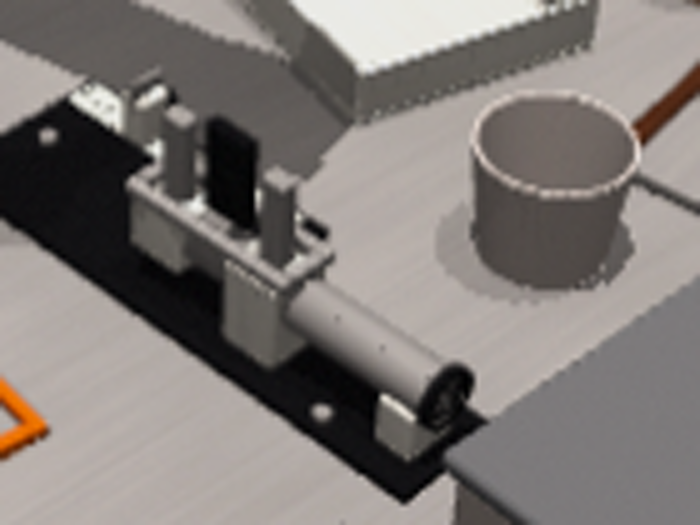

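```bash
python3 -c "
from h import *
zoom('w2',190,0,310,140,5,'w2a')
zoom('w2',190,140,310,240,6,'w2b')
"
```

```text
(no output)
```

View pics/w2a.png

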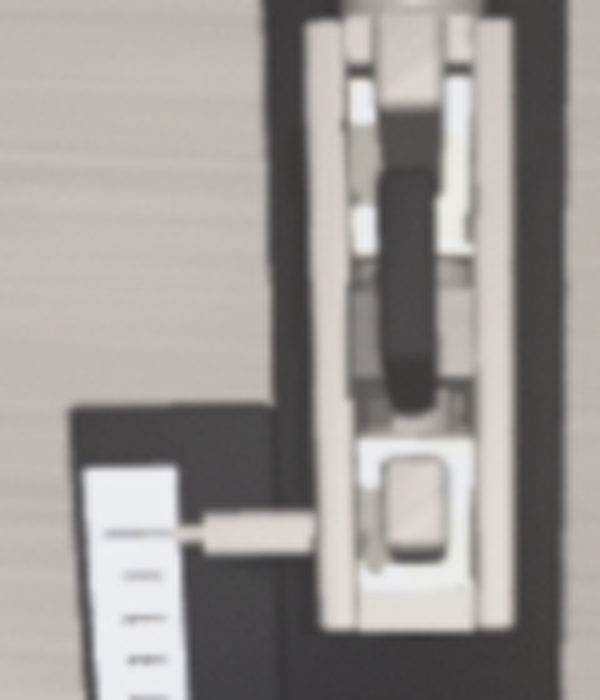

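View pics/w2b.png

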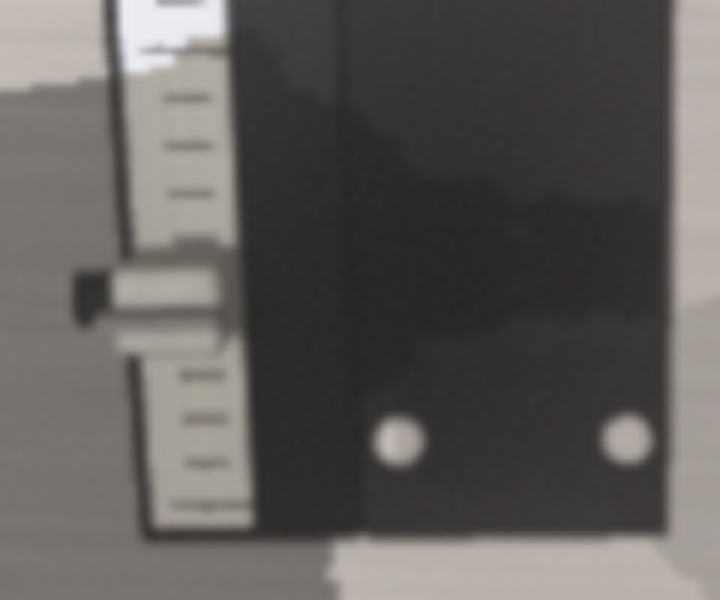

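```bash
python3 -c "
from h import *
w1,w2,s1,s0,t0=map(load,['w1','w2','s1','scene0','top0'])
for n,L in dict(
 fprong=[(w2,(273,100.6)),(w1,(318.3,138.3)),(s1,(276,203))],
 bprong=[(w2,(272,12)),(s1,(295.8,215.6))],
 tab=[(w2,(271.8,52.4)),(s1,(286.6,205))],
 ptr=[(w2,(225.5,106.8)),(w1,(272.7,136.3))]).items():
  X,e=tri(L); print(n,X.round(1),np.round(e,1))
X=onz(w2,(226.7,191.2),49);print('fin',X, [proj(d,X) for d in (w1,s1,t0)])
print('ptr45',onz(w2,(225.5,106.8),45),onz(w1,(272.7,136.3),45))
print(-np.array(w2['R']).T@w2['t'],np.array(w2['R'])[2])
"
```

```text
fprong [576.8  46.3 113.9] [0.2 0.9 0.7]
bprong [646.9  50.7 114.1] [0.1 0.1]
tab [613.1  49.5 127.6] [0.6 0.6]
ptr [573.4  99.9  44.2] [0.3 0.3]
fin [479.45814631  96.77862958  49.        ] [array([[270.82586829, 202.37556002]]), array([[266.27566138, 197.41295621]]), array([[266.77290017, 230.15811861]])]
ptr45 [573.57070409  99.6017084   45.        ] [573.10827814 100.00368698  45.        ]
[554.22048969  41.71771003 386.43123082] [-0.26371197 -0.01341887 -0.96450813]
```

```bash
python3 -c "
from h import *
plan([612,48.7,150],.06)
"
```

```text
now [489.7  41.2 244.8] [-3.1414e+00 -1.3000e-03  5.1500e-02] travel cm [12.24 -0.11  9.5 ] rot [-0.0002 -0.0013 -0.0085] t 2.38 w 85.2
```

>>> send_rows:
  increments:
    - {"rot":[0,0,-0.005],"travel":[4,0,0],"jaw":-1}
    - {"rot":[0,0,-0.005],"travel":[8,0,1],"jaw":-1}
    - {"rot":[0,0,-0.005],"travel":[12.2,0,2],"jaw":-1}
    - {"rot":[0,0,-0.005],"travel":[12.2,0,4],"jaw":-1}
    - {"rot":[0,0,-0.005],"travel":[12.2,0,4],"jaw":-1}

```text
clock: 2.8
eef_pos: [612.9, 48.8, 202.5]
tool_rot: [-3.141, -0.0, 0.058]
force: [-1.2, -0.2, -0.7]
width: 85.2
```

```bash
python3 -c "
from h import *
grab('wrist','w3')
plan([612,48.7,88],.06)
"
```

```text
now [611.7  48.7 203.8] [-3.141e+00  5.000e-04  5.830e-02] travel cm [4.000e-02 1.000e-02 1.158e+01] rot [-0.0006  0.0005 -0.0017] t 2.85 w 85.6
```

View pics/w3.png

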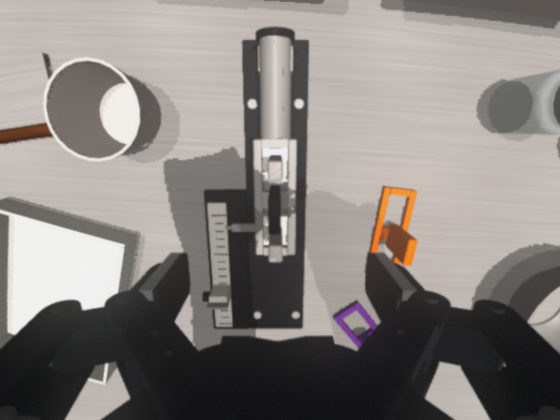

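The tab at (275,210) sits midway between the fingers at 188 and 366. Descending.

>>> send_rows:
  increments:
    - {"rot":[0,0,0],"travel":[0,0,4],"jaw":-1}
    - {"rot":[0,0,0],"travel":[0,0,8],"jaw":-1}
    - {"rot":[0,0,0],"travel":[0,0,11],"jaw":-1}
    - {"rot":[0,0,0],"travel":[0,0,11.6],"jaw":-1}
    - {"rot":[0,0,0],"travel":[0,0,11.6],"jaw":-1}

```text
clock: 3.27
eef_pos: [610.2, 48.3, 88.0]
tool_rot: [-3.142, 0.002, 0.058]
force: [-0.8, 0.0, 0.4]
width: 85.5
```

>>> send_rows:
  increments:
    - {"rot":[0,0,0],"travel":[0,0,0],"jaw":0}
    - {"rot":[0,0,0],"travel":[0,0,0],"jaw":1}
    - {"rot":[0,0,0],"travel":[0,0,0],"jaw":1}
    - {"rot":[0,0,0],"travel":[0,0,0],"jaw":1}
    - {"rot":[0,0,0],"travel":[0,0,0],"jaw":1}

```text
clock: 3.68
eef_pos: [611.4, 48.0, 89.2]
tool_rot: [-3.142, -0.002, 0.058]
force: [0.3, 0.6, 0.4]
width: 25.2
```

```bash
python3 -c "
from h import *
plan([612,48.7,88],.06); print(ctrl.read_state()['force'])
"
```

```text
now [611.4  48.   89.2] [-3.1415e+00 -2.1000e-03  5.7600e-02] travel cm [ 0.06 -0.07  0.12] rot [-0.0001 -0.0021 -0.0024] t 3.68 w 25.2
[0.27715565 0.58191056 0.3859205 ]
```

>>> send_rows:
  increments:
    - {"rot":[0,0,0],"travel":[0,0,0],"jaw":1}
    - {"rot":[0,0,0],"travel":[0,0,0],"jaw":1}
    - {"rot":[0,0,0],"travel":[0,0,0],"jaw":1}
    - {"rot":[0,0,0],"travel":[0,0,0],"jaw":1}
    - {"rot":[0,0,0],"travel":[0,0,0],"jaw":1}

```text
clock: 4.1
eef_pos: [610.9, 48.1, 88.3]
tool_rot: [-3.141, -0.001, 0.058]
force: [-0.6, -0.0, 5.0]
width: 9.5
```

>>> send_rows:
  increments:
    - {"rot":[0,0,0],"travel":[0,0,-1],"jaw":1}
    - {"rot":[0,0,0],"travel":[0,0,-2],"jaw":1}
    - {"rot":[0,0,0],"travel":[0,0,-3],"jaw":1}
    - {"rot":[0,0,0],"travel":[0,0,-4],"jaw":1}
    - {"rot":[0,0,0],"travel":[0,0,-5],"jaw":1}

```text
clock: 4.52
eef_pos: [610.9, 47.9, 139.2]
tool_rot: [3.142, -0.001, 0.058]
force: [0.0, -0.9, -1.2]
width: 9.5
```

>>> send_rows:
  increments:
    - {"rot":[0,0,0],"travel":[0,0,-1.5],"jaw":1}
    - {"rot":[0,0,0],"travel":[0,0,-3],"jaw":1}
    - {"rot":[0,0,0],"travel":[0,0,-5],"jaw":1}
    - {"rot":[0,0,0],"travel":[0,0,-6],"jaw":1}
    - {"rot":[0,0,0],"travel":[0,0,-6],"jaw":1}

```text
clock: 4.93
eef_pos: [612.6, 48.2, 201.0]
tool_rot: [-3.141, -0.006, 0.058]
force: [0.4, 0.7, -1.4]
width: 9.5
```

```bash
python3 -c "
from h import *
plan([612,48.7,88],.06); print(ctrl.read_state()['force'])
grab('scene','s4');zoom('s4',220,120,380,285,4,'s4z');grab('wrist','w4');grab('top','t4');zoom('t4',150,130,350,280,4,'t4z')
"
```

```text
now [612.6  48.2 201. ] [-3.1413 -0.0058  0.0575] travel cm [-0.12 -0.05 11.3 ] rot [-0.0003 -0.0058 -0.0025] t 4.93 w 9.5
[ 0.35531041  0.69746472 -1.42726205]
```

View pics/s4z.png

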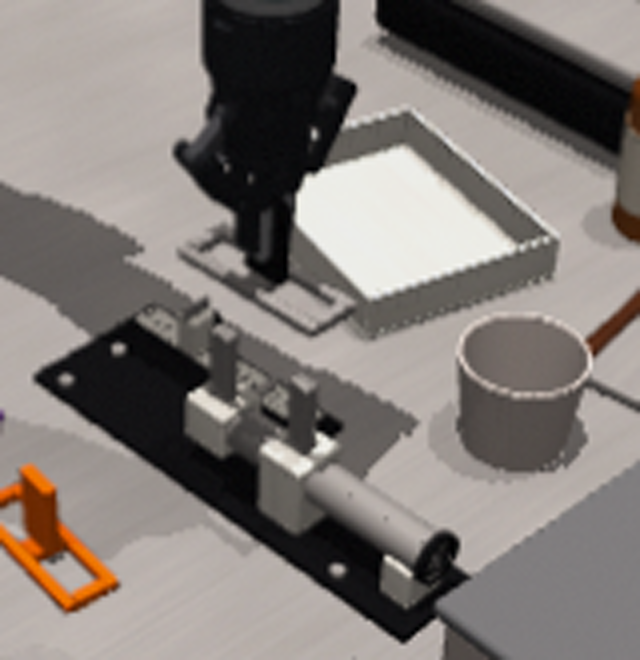

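View pics/w4.png

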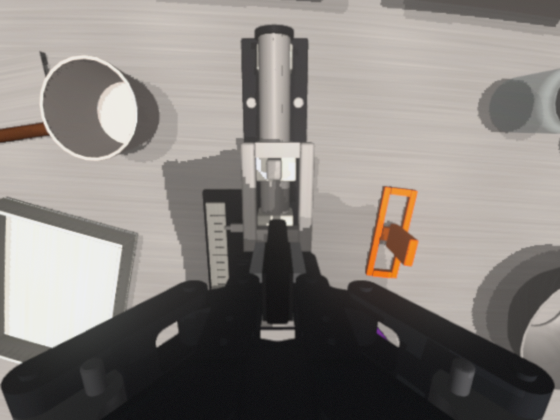

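The link is clear of the prongs and the grip holds at 9.5 mm. Next I'll measure the pan's rim from two views.

```bash
python3 -c "
from h import *
t,w1,s=load('top0'),load('w1'),load('scene0')
z=lambda x,y:(150+x/4,130+y/4)
T=dict(A=(128,278),B=(327,323),C=(266,572),D=(65,525))
S=dict(A=(695,198),C=(290,97),D=(511,37),B=(463,272))
P={}
for k in T:
  P[k]=onz(t,z(*T[k]),40); X,e=tri([(t,z(*T[k])),(s,(220+S[k][0]/5,140+S[k][1]/5))]); print(k,P[k].round(1),X.round(1),np.round(e,1))
c=sum(P.values())/4;print('c',c)
for a,b in ('AB','BC','CD','DA'):
  v=P[b]-P[a];print(a,b,np.linalg.norm(v).round(1),np.arctan2(v[1],v[0]).round(3))
print(onz(w1,(79,120),40),onz(w1,(198,152),40),onz(w1,(63,249),40))
"
```

```text
A [578.8 375.5  40. ] [580.  377.2  35.6] [1. 1.]
B [542.5 211.6  40. ] [544.1 213.4  39.3] [2.2 2.2]
C [341.3 257.8  40. ] [342.3 259.3  38.9] [1.6 1.6]
D [377.7 421.4  40. ] [378.3 423.6  35.1] [1.2 1.2]
c [460.07815746 316.58964362  40.        ]
A B 167.8 -1.789
B C 206.5 2.916
C D 167.5 1.352
D A 206.3 -0.224
[579.72786425 377.43892138  40.        ] [544.33368821 205.42651659  40.        ] [377.8966179  425.62908967  40.        ]
```

```bash
python3 -c "
from h import *
plan([460.5,317.5,150],-.22)
"
```

```text
now [610.1  47.8 197.2] [3.1414e+00 1.3000e-03 5.7800e-02] travel cm [-13.37 -27.79   4.74] rot [0.0003 0.0012 0.2778] t 5.08 w 9.3
```

>>> send_rows:
  increments:
    - {"rot":[0,0,0.05],"travel":[-1.3,-2.7,0],"jaw":1}
    - {"rot":[0,0,0.1],"travel":[-2.9,-6,0],"jaw":1}
    - {"rot":[0,0,0.16],"travel":[-4.4,-9.3,0],"jaw":1}
    - {"rot":[0,0,0.22],"travel":[-6,-12.6,0],"jaw":1}
    - {"rot":[0,0,0.278],"travel":[-7.6,-15.9,0],"jaw":1}

```text
clock: 5.5
eef_pos: [523.9, 203.2, 196.5]
tool_rot: [3.14, 0.002, -0.224]
force: [0.8, 0.7, -1.4]
width: 9.4
```

```bash
python3 -c "
from h import *
plan([460.5,317.5,150],-.22)
"
```

```text
now [523.9 203.2 196.5] [ 3.1402e+00  2.1000e-03 -2.2370e-01] travel cm [-8.71 -9.75  4.65] rot [ 0.0014  0.0021 -0.0037] t 5.5 w 9.4
```

>>> send_rows:
  increments:
    - {"rot":[0,0,0],"travel":[-2.5,-2.8,0],"jaw":1}
    - {"rot":[0,0,0],"travel":[-5,-5.6,0.5],"jaw":1}
    - {"rot":[0,0,0],"travel":[-7,-8,1],"jaw":1}
    - {"rot":[0,0,0],"travel":[-8.5,-9.5,2],"jaw":1}
    - {"rot":[0,0,0],"travel":[-8.7,-9.7,4],"jaw":1}

```text
clock: 5.92
eef_pos: [458.9, 322.3, 158.1]
tool_rot: [-3.137, 0.001, -0.212]
force: [-0.6, 1.1, -1.3]
width: 9.2
```

```bash
python3 -c "
from h import *
grab('wrist','w5');grab('scene','s5');zoom('s5',220,80,420,245,4,'s5z')
plan([460.5,317.5,33],-.22)
"
```

```text
now [458.4 315.8 154.4] [ 3.136   0.0055 -0.2166] travel cm [ 0.24 -0.28 12.14] rot [0.0056 0.0055 0.0035] t 6.02 w 9.3
```

View pics/w5.png

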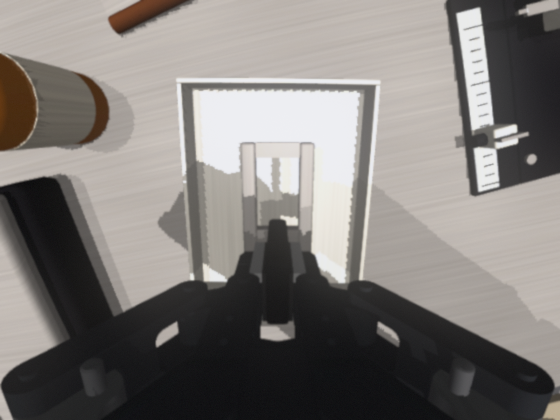

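View pics/s5z.png

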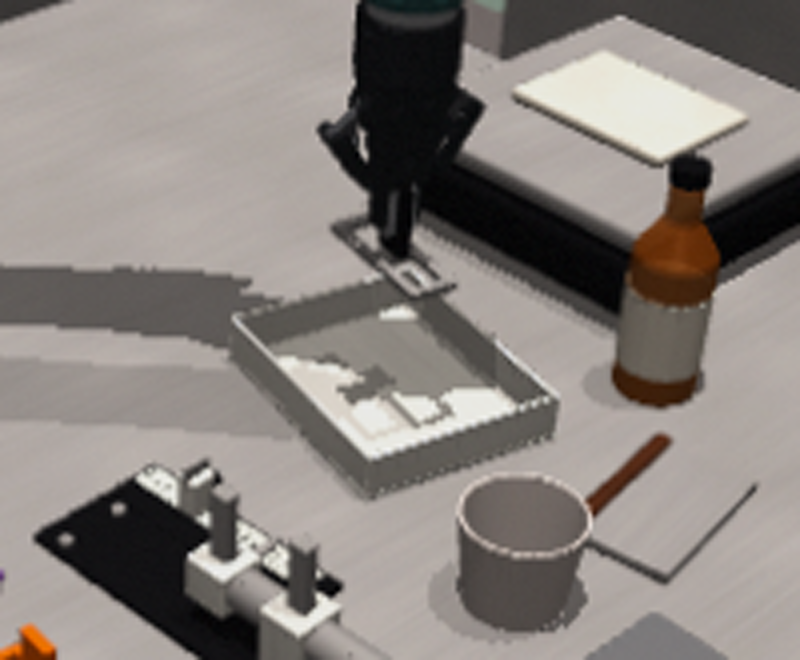

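The link is centred over the pan (columns 240–314, pan walls 180–380) and square to it. Lowering.

>>> send_rows:
  increments:
    - {"rot":[0,0,0],"travel":[0,0,3],"jaw":1}
    - {"rot":[0,0,0],"travel":[0,0,6],"jaw":1}
    - {"rot":[0,0,0],"travel":[0,0,9],"jaw":1}
    - {"rot":[0,0,0],"travel":[0,0,11],"jaw":1}
    - {"rot":[0,0,0],"travel":[0,0,11.4],"jaw":1}

```text
clock: 6.43
eef_pos: [460.6, 312.8, 40.5]
tool_rot: [3.135, 0.004, -0.222]
force: [-0.3, -0.9, -0.3]
width: 9.3
```

>>> send_rows:
  increments:
    - {"rot":[0,0,0],"travel":[0,0,0.2],"jaw":1}
    - {"rot":[0,0,0],"travel":[0,0,0.4],"jaw":1}
    - {"rot":[0,0,0],"travel":[0,0,0.5],"jaw":1}
    - {"rot":[0,0,0],"travel":[0,0,0.5],"jaw":1}

```text
clock: 6.77
eef_pos: [462.9, 316.3, 40.1]
tool_rot: [-3.14, -0.002, -0.221]
force: [0.5, -0.1, -0.7]
width: 9.5
```

```bash
python3 -c "
from h import *
plan([460.5,317.5,31],-.22); print(ctrl.read_state()['force'])
"
```

```text
now [462.9 316.3  40.1] [-3.140e+00 -1.500e-03 -2.206e-01] travel cm [-0.26 -0.06  0.91] rot [-0.0016 -0.0015 -0.0006] t 6.77 w 9.5
[ 0.51775982 -0.09867409 -0.69628894]
```

>>> send_rows:
  increments:
    - {"rot":[0,0,0],"travel":[0,0,0.2],"jaw":1}
    - {"rot":[0,0,0],"travel":[0,0,0.4],"jaw":1}
    - {"rot":[0,0,0],"travel":[0,0,0.6],"jaw":1}
    - {"rot":[0,0,0],"travel":[0,0,0.8],"jaw":1}
    - {"rot":[0,0,0],"travel":[0,0,0.8],"jaw":1}

```text
clock: 7.18
eef_pos: [461.7, 315.8, 30.5]
tool_rot: [3.141, 0.0, -0.22]
force: [0.4, 0.4, -0.5]
width: 9.3
```

>>> send_rows:
  increments:
    - {"rot":[0,0,0],"travel":[0,0,0],"jaw":1}

```text
clock: 7.27
eef_pos: [461.8, 315.9, 30.7]
tool_rot: [3.141, 0.0, -0.22]
force: [0.0, 0.1, -0.9]
width: 9.0
```

Not in contact yet. I'll go a little lower, watching the force.

>>> send_rows:
  increments:
    - {"rot":[0,0,0],"travel":[0,0,0.1],"jaw":1}
    - {"rot":[0,0,0],"travel":[0,0,0.2],"jaw":1}
    - {"rot":[0,0,0],"travel":[0,0,0.2],"jaw":1}

```text
clock: 7.52
eef_pos: [462.0, 316.0, 30.2]
tool_rot: [-3.141, -0.0, -0.22]
force: [-3.0, -1.1, 10.5]
width: 9.1
```

Touching the pan floor with about 10 N. Opening.

>>> send_rows:
  increments:
    - {"rot":[0,0,0],"travel":[0,0,-0.1],"jaw":0.5}
    - {"rot":[0,0,0],"travel":[0,0,-0.1],"jaw":0}
    - {"rot":[0,0,0],"travel":[0,0,-0.1],"jaw":0}
    - {"rot":[0,0,0],"travel":[0,0,-0.1],"jaw":0}
    - {"rot":[0,0,0],"travel":[0,0,-0.1],"jaw":0}

```text
clock: 7.93
eef_pos: [461.9, 316.0, 29.7]
tool_rot: [3.141, 0.0, -0.22]
force: [0.5, 0.1, 0.7]
width: 42.8
```

>>> send_rows:
  increments:
    - {"rot":[0,0,0],"travel":[0,0,-1],"jaw":0}
    - {"rot":[0,0,0],"travel":[0,0,-3],"jaw":0}
    - {"rot":[0,0,0],"travel":[0,0,-7],"jaw":0}
    - {"rot":[0,0,0],"travel":[0,0,-11],"jaw":0}
    - {"rot":[0,0,0],"travel":[0,0,-14],"jaw":0}

```text
clock: 8.35
eef_pos: [462.4, 316.4, 173.2]
tool_rot: [-3.14, -0.002, -0.22]
force: [1.1, -0.0, -0.6]
width: 42.7
```

```bash
python3 -c "
from h import *
grab('wrist','w6');grab('top','t6');zoom('t6',150,130,350,280,4,'t6z')
plan([577,46.3,170],.06)
"
```

```text
now [465.  318.2 175.8] [-3.1331 -0.0074 -0.2204] travel cm [16.87 24.09  0.5 ] rot [-0.0074 -0.0085 -0.2804] t 8.45 w 42.7
```

View pics/w6.png

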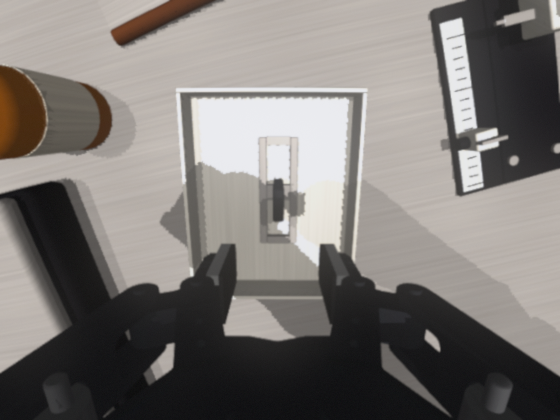

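View pics/t6z.png

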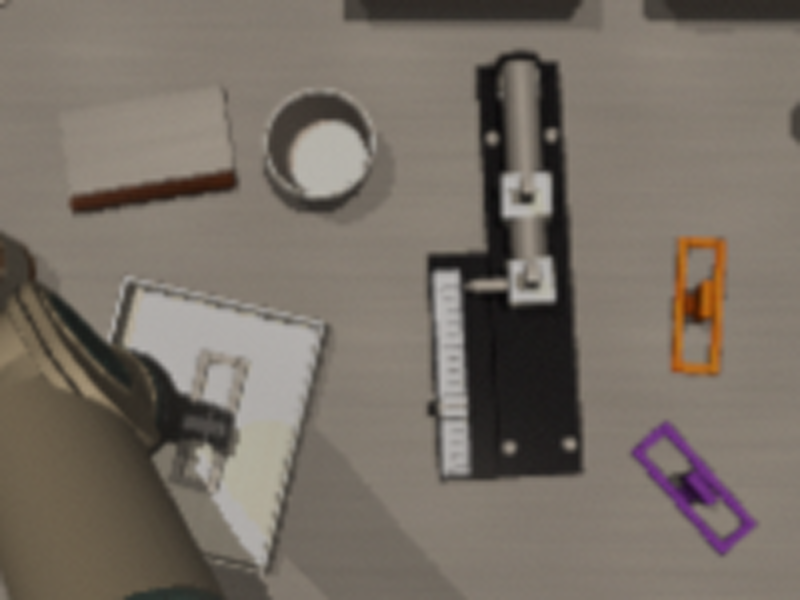

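The keeper lies flat in the middle of the pan. Moving over the arm's prong.

>>> send_rows:
  increments:
    - {"rot":[0,0,-0.06],"travel":[2,2.9,0],"jaw":0}
    - {"rot":[0,0,-0.12],"travel":[4.2,6,0],"jaw":0}
    - {"rot":[0,0,-0.18],"travel":[6.4,9.1,0],"jaw":0}
    - {"rot":[0,0,-0.24],"travel":[8.6,12.2,0],"jaw":0}
    - {"rot":[0,0,-0.28],"travel":[10.5,15,0],"jaw":0}

```text
clock: 8.87
eef_pos: [532.0, 143.9, 169.6]
tool_rot: [3.141, 0.0, 0.062]
force: [-0.0, -0.7, -0.8]
width: 43.2
```

```bash
python3 -c "
from h import *
plan([577,46.3,170],.06)
"
```

```text
now [532.  143.9 169.6] [3.1407e+00 5.0000e-04 6.1700e-02] travel cm [ 3.89 10.02 -0.03] rot [0.0009 0.0005 0.0017] t 8.87 w 43.2
```

>>> send_rows:
  increments:
    - {"rot":[0,0,0],"travel":[1.3,3.3,0],"jaw":0}
    - {"rot":[0,0,0],"travel":[2.6,6.6,0],"jaw":0}
    - {"rot":[0,0,0],"travel":[3.9,9.9,0],"jaw":0}
    - {"rot":[0,0,0],"travel":[3.9,9.9,0],"jaw":0}
    - {"rot":[0,0,0],"travel":[3.9,9.9,0],"jaw":0}

```text
clock: 9.28
eef_pos: [576.7, 46.8, 169.3]
tool_rot: [3.14, 0.001, 0.054]
force: [-0.1, 1.0, -1.1]
width: 43.1
```

```bash
python3 -c "
from h import *
grab('wrist','w7');grab('scene','s7');zoom('s7',240,170,340,260,7,'s7z')
zoom('w7',180,180,340,330,4,'w7z')
plan([576.8,46.3,71],.06)
"
```

```text
now [575.8  51.  169.5] [-3.1407e+00  1.1000e-03  6.0300e-02] travel cm [0.09 0.48 9.85] rot [-0.0009  0.0011  0.0003] t 9.38 w 42.6
```

View pics/w7.png

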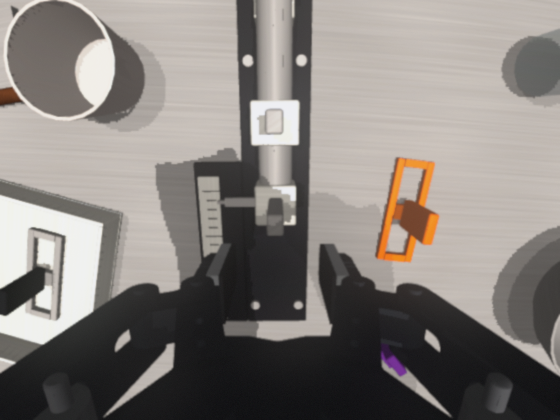

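View pics/s7z.png

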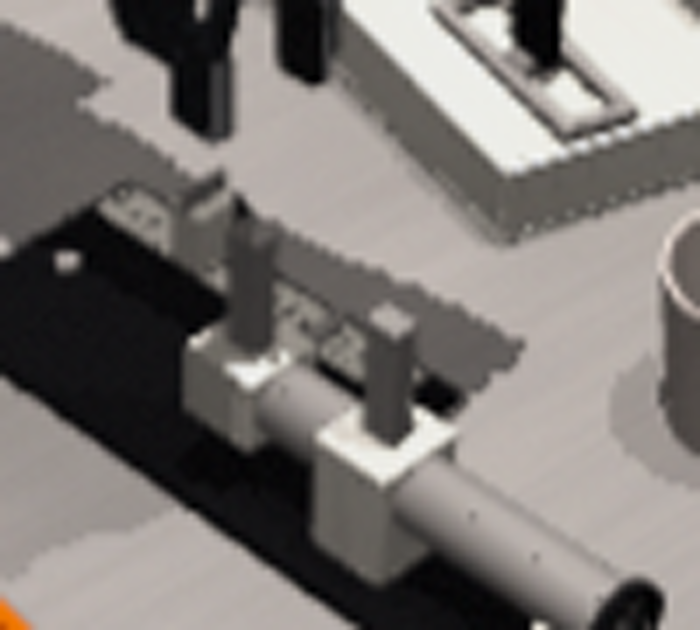

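>>> send_rows:
  increments:
    - {"rot":[0,0,0],"travel":[0,0,3],"jaw":0}
    - {"rot":[0,0,0],"travel":[0,0,4.5],"jaw":0}
    - {"rot":[0,0,0],"travel":[0,0,4.5],"jaw":0}

```text
clock: 9.63
eef_pos: [573.3, 52.0, 122.0]
tool_rot: [-3.141, 0.007, 0.063]
force: [-0.4, -0.1, -0.7]
width: 42.4
```

```bash
python3 -c "
from h import *
plan([576.8,46.3,71],.06)
X,e=tri([(load('w2'),(226.7,191.2)),(load('s7'),(267.1,199.3))]);print(X,e)
"
```

```text
now [573.3  52.  122. ] [-3.1411  0.0066  0.0632] travel cm [0.35 0.59 5.1 ] rot [-0.0005  0.0066  0.0032] t 9.63 w 42.4
[478.3987986   99.08209917  40.52311228] [1.2314200485495244, 1.2314200485496414]
```

>>> send_rows:
  increments:
    - {"rot":[0,0,0],"travel":[0,0.5,0],"jaw":0}
    - {"rot":[0,0,0],"travel":[0,0.5,0],"jaw":0}
    - {"rot":[0,0,0],"travel":[0,0.5,0],"jaw":0}

```text
clock: 9.88
eef_pos: [577.6, 45.4, 126.1]
tool_rot: [-3.142, -0.002, 0.06]
force: [-0.2, -0.6, 0.1]
width: 42.7
```

```bash
python3 -c "
from h import *
plan([576.8,46.3,71],.06)
"
```

```text
now [577.6  45.4 126.1] [-3.1416e+00 -2.2000e-03  5.9900e-02] travel cm [-0.08 -0.1   5.51] rot [-0.     -0.0022 -0.0001] t 9.88 w 42.7
```

>>> send_rows:
  increments:
    - {"rot":[0,0,0],"travel":[0,-0.1,1.5],"jaw":0}
    - {"rot":[0,0,0],"travel":[0,-0.1,3.5],"jaw":0}
    - {"rot":[0,0,0],"travel":[0,-0.1,5.3],"jaw":0}
    - {"rot":[0,0,0],"travel":[0,-0.1,5.3],"jaw":0}
    - {"rot":[0,0,0],"travel":[0,-0.1,5.3],"jaw":0}

```text
clock: 10.3
eef_pos: [576.6, 46.3, 72.1]
tool_rot: [-3.142, 0.0, 0.06]
force: [-0.2, 0.3, -0.1]
width: 42.7
```

```bash
python3 -c "
from h import *
plan([576.8,46.3,71],.06)
"
```

```text
now [576.6  46.3  72.1] [-3.1416e+00  5.0000e-04  5.9900e-02] travel cm [0.02 0.   0.11] rot [-0.      0.0005 -0.0001] t 10.3 w 42.7
```

>>> send_rows:
  increments:
    - {"rot":[0,0,0],"travel":[0,0,0],"jaw":1}
    - {"rot":[0,0,0],"travel":[0,0,0],"jaw":1}
    - {"rot":[0,0,0],"travel":[0,0,0],"jaw":1}
    - {"rot":[0,0,0],"travel":[0,0,0],"jaw":1}
    - {"rot":[0,0,0],"travel":[0,0,0],"jaw":1}

```text
clock: 10.72
eef_pos: [577.7, 48.5, 73.5]
tool_rot: [-3.139, -0.003, 0.061]
force: [-0.4, 5.4, 7.1]
width: 11.1
```

>>> send_rows:
  increments:
    - {"rot":[0,0,0],"travel":[0,0,0],"jaw":1}
    - {"rot":[0,0,0],"travel":[0,0,0],"jaw":1}

```text
clock: 10.88
eef_pos: [577.7, 48.5, 73.5]
tool_rot: [-3.139, -0.003, 0.061]
force: [-1.7, 4.8, 7.4]
width: 11.5
```

>>> send_rows:
  increments:
    - {"rot":[0,0,0],"travel":[-1,-0.1,0],"jaw":1}
    - {"rot":[0,0,0],"travel":[-2,-0.2,0],"jaw":1}
    - {"rot":[0,0,0],"travel":[-3,-0.2,0],"jaw":1}
    - {"rot":[0,0,0],"travel":[-4,-0.2,0],"jaw":1}
    - {"rot":[0,0,0],"travel":[-4,-0.2,0],"jaw":1}

```text
clock: 11.3
eef_pos: [539.4, 46.2, 73.5]
tool_rot: [-3.141, -0.007, 0.06]
force: [5.3, 1.5, -0.7]
width: 11.5
```

>>> send_rows:
  increments:
    - {"rot":[0,0,0],"travel":[-1,0,0],"jaw":1}
    - {"rot":[0,0,0],"travel":[-2,0,0],"jaw":1}
    - {"rot":[0,0,0],"travel":[-3,0,0],"jaw":1}
    - {"rot":[0,0,0],"travel":[-4,0,0],"jaw":1}
    - {"rot":[0,0,0],"travel":[-4,0,0],"jaw":1}

```text
clock: 11.72
eef_pos: [501.0, 43.9, 73.5]
tool_rot: [-3.141, -0.01, 0.06]
force: [8.8, 1.0, -2.8]
width: 11.0
```

```bash
python3 -c "
from h import *
print(ctrl.read_state()['force'])
grab('wrist','w8');grab('scene','s8');grab('top','t8');zoom('s8',220,150,340,250,6,'s8z')
zoom('w8',160,150,340,300,4,'w8z');zoom('t8',250,180,310,260,8,'t8z')
plan([576.8,46.3,71],.06)
"
```

```text
[ 8.78728976  0.96653259 -2.83822852]
now [502.6  44.   73.5] [-3.1405 -0.0113  0.0597] travel cm [7.42 0.21 0.33] rot [-0.0011 -0.0113 -0.0003] t 11.87 w 11.1
```

View pics/w8z.png

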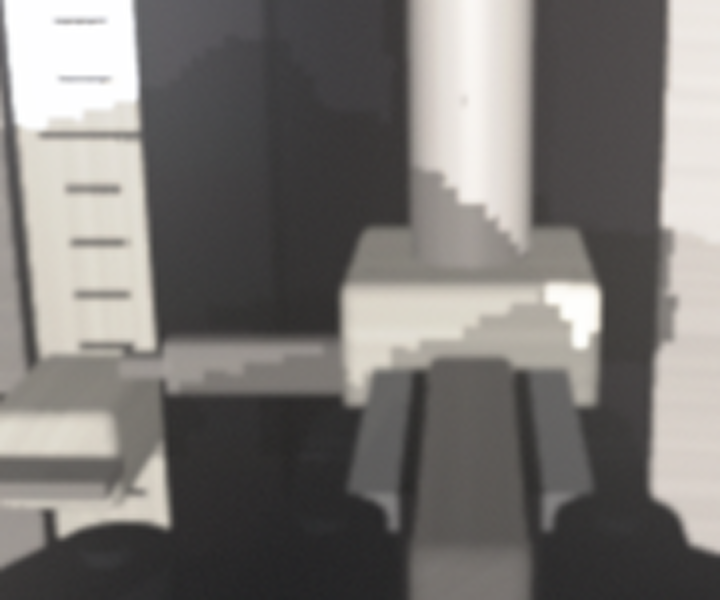

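View pics/s8z.png

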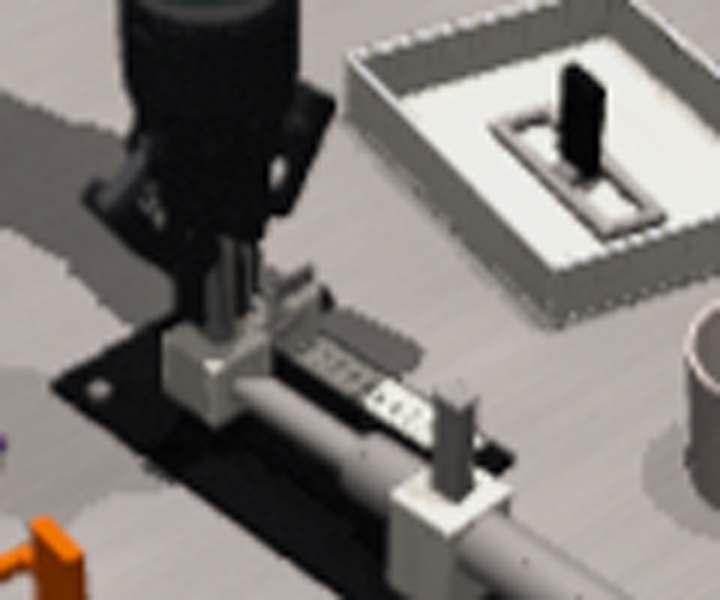

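View pics/t8z.png

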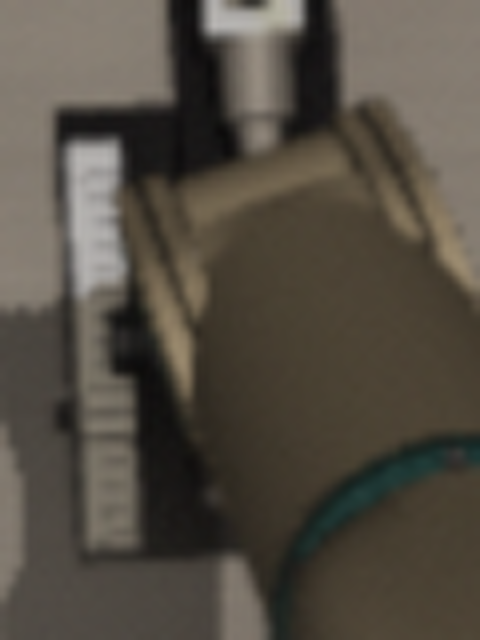

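```bash
python3 -c "
from h import *
w8=load('w8');w2=load('w2');s7=load('s7');w1=load('w1')
p=onz(w8,(190,242),45);f=onz(w8,(189.2,272.8),49);print('ptr',p,'fin',f)
print('base of fin',onz(w8,(189,150+457/4),30),'block front top edge',onz(w8,(189,150+411/4),30))
for n,d,z,o in (('w2',w2,6,(190,140)),('s7',s7,7,(240,170)),('w1',w1,3,(220,40))): print(n,(proj(d,f)[0]-o)*z)
print(tri([(w8,(189.2,272.8)),(s7,(267.1,199.3))]))
u=np.array([np.cos(.06),np.sin(.06),0]);print('own x diff fin-ptr',(f-p)@u)
"

```

```text
ptr [495.78335216  96.3475192   45.        ] fin [476.66357599  96.07460602  49.        ]
base of fin [473.16193018 101.7491751   30.        ] block front top edge [481.78327158 101.57677016  30.        ]
w2 [223.71756367 321.41451781]
s7 [178.09784018 189.34189763]
w1 [153.57365722 492.792209  ]
(array([473.00365182, 101.37955911,  37.11262048]), [3.067195036335607, 3.0671950363357614])
own x diff fin-ptr -19.101735865695794
```

>>> send_rows:
  increments:
    - {"rot":[0,0,0],"travel":[-0.5,0,0],"jaw":1}
    - {"rot":[0,0,0],"travel":[-1,0,0],"jaw":1}
    - {"rot":[0,0,0],"travel":[-1.4,0,0],"jaw":1}
    - {"rot":[0,0,0],"travel":[-1.4,0,0],"jaw":1}
    - {"rot":[0,0,0],"travel":[-1.4,0,0],"jaw":1}

```text
clock: 12.28
eef_pos: [489.2, 43.1, 73.5]
tool_rot: [-3.14, -0.012, 0.059]
force: [9.9, 0.7, -1.4]
width: 11.6
```

```bash
python3 -c "
from h import *
grab('wrist','w9');grab('scene','s9');zoom('s9',230,170,310,240,9,'s9z')
zoom('w9',150,210,280,310,6,'w9z')
plan([576.8,46.3,71],.06);print(ctrl.read_state()['force'])
"
```

```text
now [489.3  43.2  73.5] [-3.1404 -0.0124  0.0595] travel cm [8.75 0.21 0.36] rot [-0.0012 -0.0124 -0.0005] t 12.38 w 11.2
[10.45448195  1.11976507 -1.06471552]
```

View pics/w9z.png

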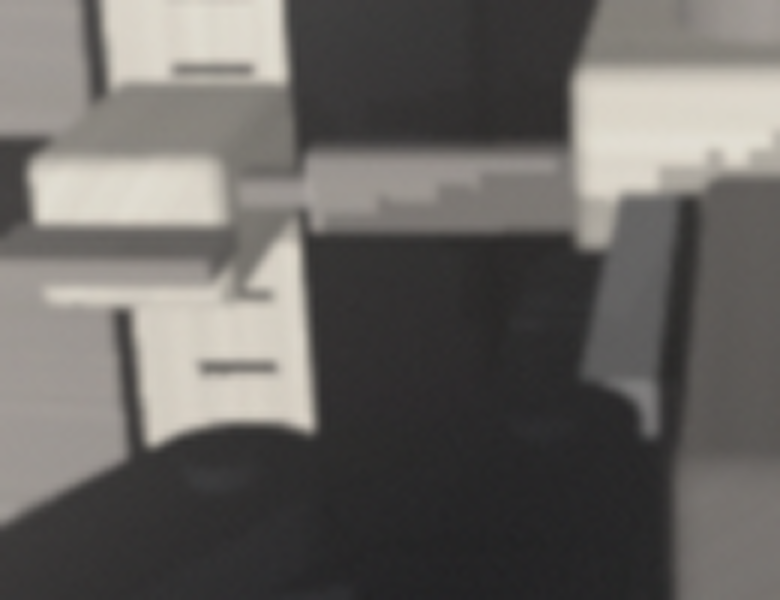

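View pics/s9z.png

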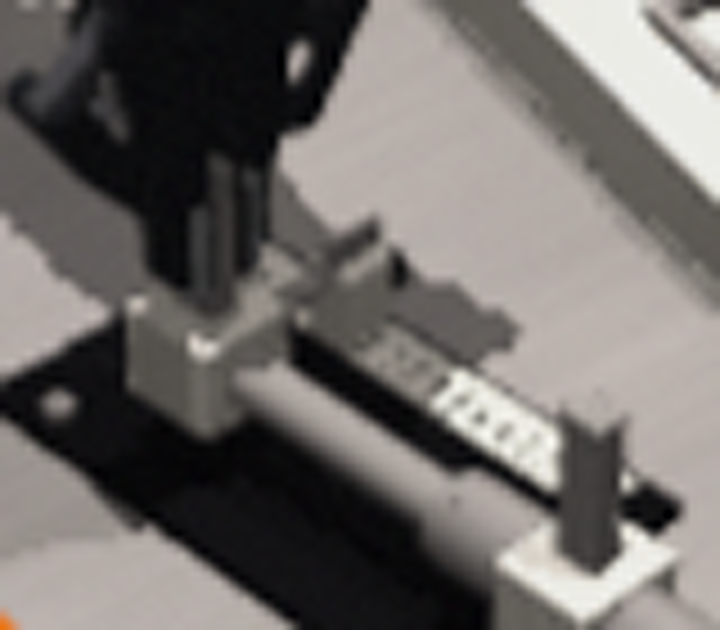

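```bash
python3 -c "
from h import *
w=load('w9')
c=lambda x,y:(150+x/6,210+y/6)
p=onz(w,c(238,192),45);f=onz(w,c(215,272),49);print('ptr',p,'fin',f)
u=np.array([np.cos(.06),np.sin(.06),0]);print('diff',(f-p)@u)
b=onz(w,c(225,155),30);print('block +x edge',b,(b-p)@u, 'fin foot',onz(w,c(225,227),30), 'back edge',onz(w,c(225,303),30))
print('nominal ptr from TCP',np.array([489.3,43.2])+np.array([-54*np.sin(.06),54*np.cos(.06)]))
print(-np.array(w['R']).T@w['t'])
"

```

```text
ptr [484.03907748  95.85639276  45.        ] fin [476.69512234  97.22283479  49.        ]
diff -7.248802653087466
block +x edge [482.35350724 101.67227337  30.        ] -1.3337936227363587 fin foot [473.65855589 101.84051725  30.        ] back edge [464.2552868  102.03399968  30.        ]
nominal ptr from TCP [486.06194365  97.10282916]
[553.41934076  45.03488512 217.49183567]
```

```bash
python3 -c "
from h import *
w=load('w9')
for x,z in ((482.3,30),(474.8,30),(474.8,49),(471.8,49),(464.3,30)):
  print(x,z,(proj(w,[x,98,z])[0]-[150,210])*6)
X,e=tri([(w,(150+228/6,210+295/6)),(load('w2'),(190+220/6,140+335/6))]);print(X,e)
X,e=tri([(w,(150+222/6,210+295/6)),(load('s7'),(240+190/7,170+205/7))]);print(X,e)
print('fin295',onz(w,(150+225/6,210+295/6),49))
"

```

```text
482.3 30 [257.47315986 157.40578869]
474.8 30 [258.42569911 219.67657331]
474.8 49 [207.93100519 288.51515189]
471.8 49 [208.61408139 315.19427893]
464.3 30 [259.83222782 304.78783408]
[473.15653919  96.94957168  46.44376115] [0.2907440187983434, 0.2907440187982868]
[469.8035     103.50948847  33.8789094 ] [3.568997949896874, 3.5689979498968154]
fin295 [474.19064348  96.2388235   49.        ]
```

```bash
python3 -c "
from h import *
zoom('w9',150,225,200,270,15,'w9y')
zoom('s7',255,185,285,215,20,'s7y')
"
```

```text
(no output)
```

View pics/w9y.png

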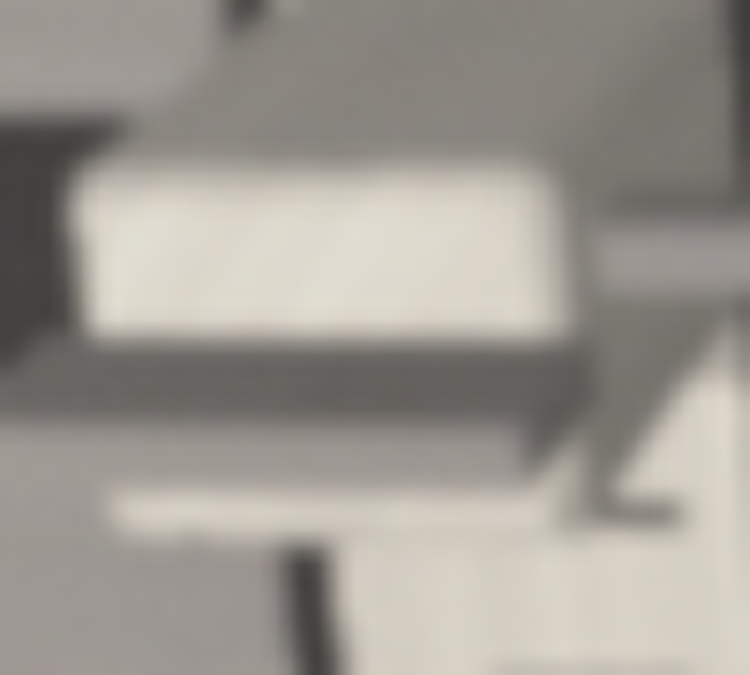

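View pics/s7y.png

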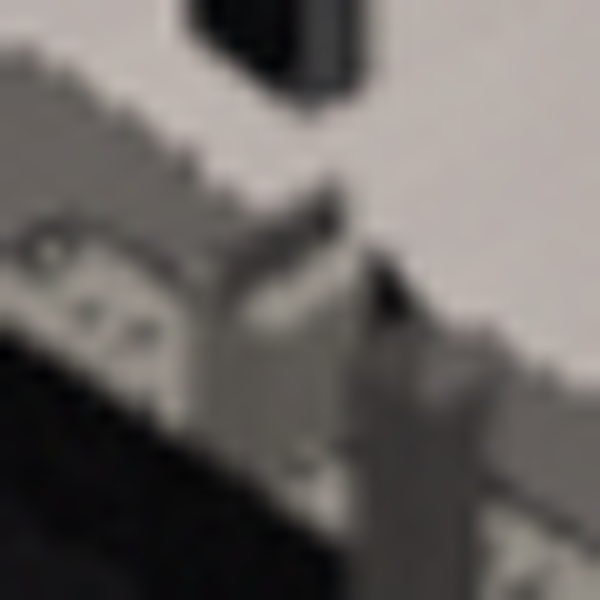

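The marker reads clearly: block top (its base stands on the ruler plate), the fin's face at rows 345–415 of the zoom, and the fin's top strip at rows 415–485. The pointer is at row 260. The pointer still needs about 7.2 mm.

>>> send_rows:
  increments:
    - {"rot":[0,0,0],"travel":[-0.3,0,0],"jaw":1}
    - {"rot":[0,0,0],"travel":[-0.55,0,0],"jaw":1}
    - {"rot":[0,0,0],"travel":[-0.75,0,0],"jaw":1}
    - {"rot":[0,0,0],"travel":[-0.75,0,0],"jaw":1}
    - {"rot":[0,0,0],"travel":[-0.75,0,0],"jaw":1}

```text
clock: 12.8
eef_pos: [482.1, 42.7, 73.5]
tool_rot: [-3.14, -0.013, 0.059]
force: [10.9, 0.1, -1.0]
width: 10.9
```

```bash
python3 -c "
from h import *
grab('wrist','w10');grab('scene','s10');zoom('s10',245,180,295,220,15,'s10z')
zoom('w10',150,225,200,270,15,'w10z')
plan([576.8,46.3,71],.06);print(ctrl.read_state()['force'])
"
```

```text
now [482.2  42.7  73.5] [-3.1403 -0.013   0.0594] travel cm [9.46 0.21 0.37] rot [-0.0013 -0.013  -0.0006] t 12.9 w 11.1
[10.60613509  0.82077287 -1.25953558]
```

View pics/w10z.png

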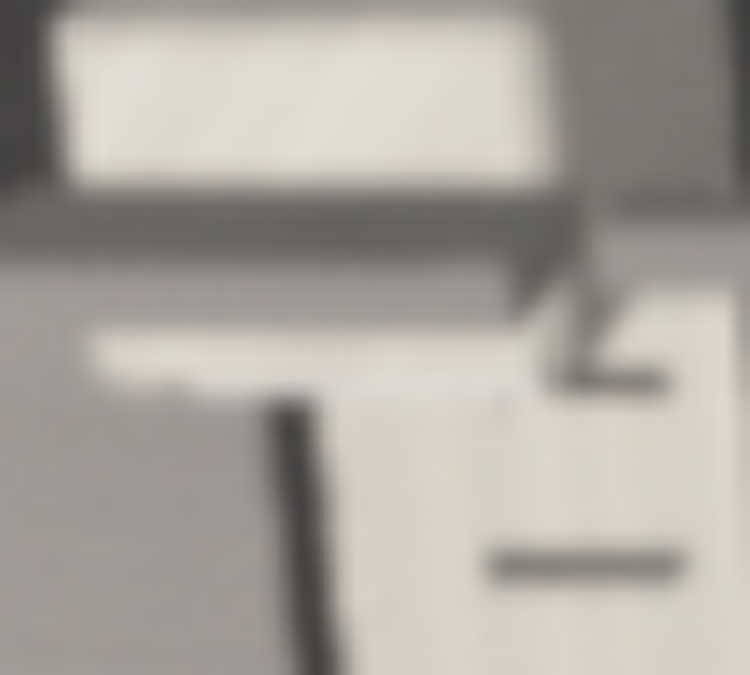

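View pics/s10z.png

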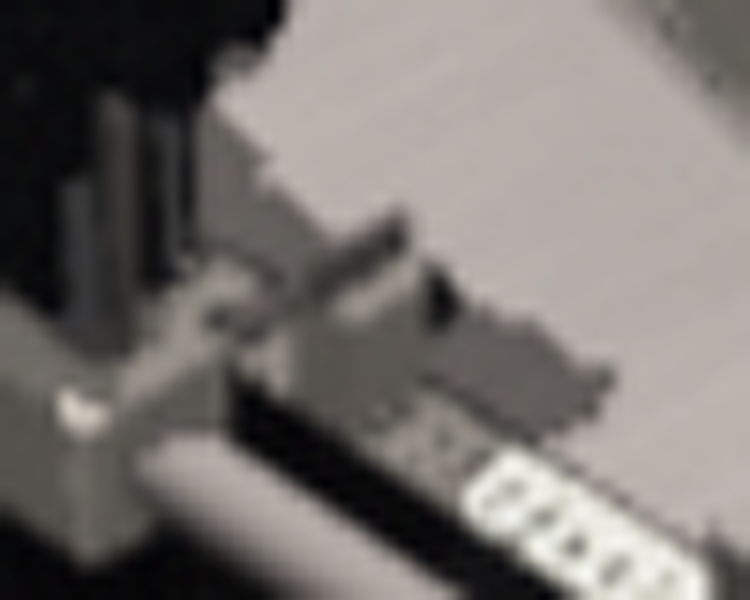

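```bash
python3 -c "
from h import *
w=load('w10')
c=lambda x,y:(150+x/15,225+y/15)
u=np.array([np.cos(.06),np.sin(.06),0])
p=onz(w,c(597,254),45);f=onz(w,c(512,294),49);print('ptr',p,'fin',f,(f-p)@u)
# front edges: fin face foot on block(41), top front edge; pointer
for y,z in ((190,41),(262,49),(325,49),(385,41)): q=onz(w,c(512,y),z);print(y,z,q,(q-p)@u)
s=load('s10');print('scene pred (zoom15) ptr,fin',[(proj(s,q)[0]-[245,180])*15 for q in (p,f)])
"

```

```text
ptr [477.07874826  95.34974522  45.        ] fin [476.71769747  97.69472892  49.        ] -0.21978647966919487
190 41 [478.13908661 100.11100605  41.        ] 1.3439345892504546
262 49 [478.11179396  97.66345242  49.        ] 1.1699259329134006
325 49 [475.36164596  97.72544663  49.        ] -1.5715558692624294
385 41 [469.22905208 100.31150786  41.        ] -7.5380437965387905
scene pred (zoom15) ptr,fin [array([305.19176442, 275.15256571]), array([313.42758189, 252.44278341])]
```

Aligned: fin minus pointer is −0.2 mm. The pull force of 10.6 N matches the spring law at 94.5 mm. Now a steadiness check.

>>> send_rows:
  increments:
    - {"rot":[0,0,0],"travel":[0,0,0],"jaw":1}
    - {"rot":[0,0,0],"travel":[0,0,0],"jaw":1}
    - {"rot":[0,0,0],"travel":[0,0,0],"jaw":1}
    - {"rot":[0,0,0],"travel":[0,0,0],"jaw":1}
    - {"rot":[0,0,0],"travel":[0,0,0],"jaw":1}

```text
clock: 13.32
eef_pos: [482.2, 42.7, 73.5]
tool_rot: [-3.14, -0.013, 0.059]
force: [10.2, 1.7, -0.7]
width: 11.0
```

```bash
python3 -c "
from h import *
grab('scene','s11');w=grab('wrist','w11');zoom('w11',150,225,200,270,15,'w11z')
print(np.abs(w['color'].astype(int)-load('w10')['color']).mean())
plan([576.8,46.3,71],.06)
"
```

```text
0.6336734693877552
now [482.2  42.7  73.5] [-3.1403 -0.013   0.0594] travel cm [9.46 0.2  0.37] rot [-0.0013 -0.013  -0.0006] t 13.42 w 10.7
```

View pics/s11.png

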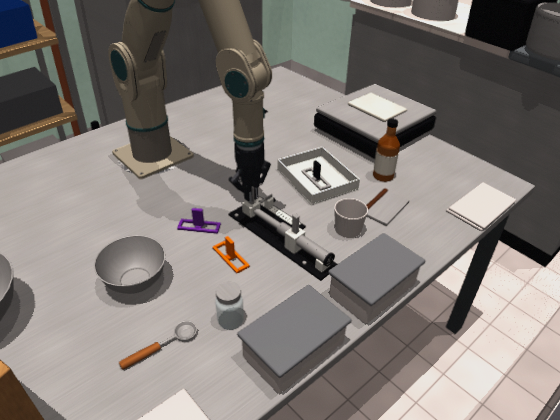

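View pics/w11z.png

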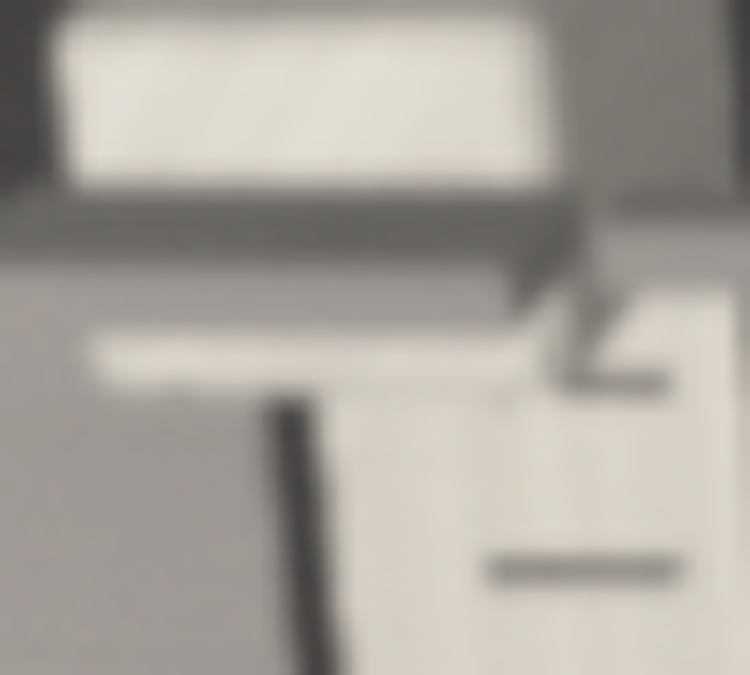

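The view hasn't changed: the hold is steady, the keeper stands in the pan at (318,178), and the other objects are where they were. Handing in.

```bash
python3 -c "
from cell import ctrl
print(ctrl.finish_job())"
```

```text
the job is handed in; nothing more can be done
None
```

I lifted the keeper link off both prongs and set it down flat in the middle of the pan, square to it. I then gripped the arm's prong, pulled the arm out about 94.5 mm and handed the job in at about 13.4 s, still holding it against the spring.

**Last checks:**
- **Alignment:** pointer and fin differ by about 0.2 mm in x in the last wrist picture I measured. A second picture about half a second later looked the same.
- **Hold:** the tool stayed at the same pose to 0.1 mm over that half second. The pull of about 10.6 N matches the spring's stated strength at that distance. The grip reads about 11 mm on the 12 mm prong.
- **Everything else:** the keeper is in the pan, and nothing else on the bench looks moved in the final scene picture.

**Disagreements:**
- My earlier two-view fixes of the fin with the scene camera gave its top at 37 to 41 mm, against 49 mm in the text. Those points were hard to pick out. With the block standing on the ruler plate (top about 41 mm) and the fin top at 49 mm, the last wrist view was self-consistent, so I used those heights.
- The pointer's absolute position from the camera was about 2 mm off what the tool position implied. I aligned it against the fin within the same picture, so that offset should largely cancel.
- I couldn't check the alignment from the top camera, because the robot arm hid the pointer.

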